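Close up the specimen case

TASK

Close up the specimen case on the microscope bench: lift the steel spatula off the case and lay it in the steel instrument tray, and press every flat disc stopper that stands up from its vial fully home, without pressing on the domed droppers beside them. Only then swing the case's lid fully shut, and leave the bottle, dish and slide box where they stand.

Things in the scene. Friction and masses are not known exactly. Their poses are not given: they have to be found in the camera images.
- case: fixed open grey case, 170 (x) x 150 (y) x 62 mm high, walls 5 mm. Origin: centre of its underside; x points to the lid's hinge on the far side, z up. Foam (top at z = 22) firmly holds six 24 mm wide vials at x = -37 or +23, y = -43, 0 or +43 mm in its frame: three (which ones varies) with flat disc stoppers, three with domed droppers
- lid (a joint): flat grey lid, 170 x 150 x 6 mm, hinged on the case's far (+x) top edge. In rad: 0 = shut on the rim, 1.57 = upright; starts at 1.62 to 1.9, leaning back from the robot. A friction hinge (0.2 N m) holds it where it is left; it can be pushed shut from behind (2 to 3 N at its edge). A tab 40 mm wide stands out 10 mm beyond the middle of its free edge
- lid_hinge (a point): point on the lid's hinge axis, in the middle of the case's far edge: 85 mm along the case's x and 62.5 mm above the bench. The axis is the case's y. From here the lid extends 170 mm (180 mm at the tab); its underside goes through this axis
- lid_front (a point): middle of the lid's free edge, on its outer (when shut: upper) face, 170 mm from the hinge axis
- spatula: loose steel double-ended spatula, about 50 g, 180 mm long along its x axis; middle 100 mm is a square bar 10 mm wide and 10 mm high, the ends are flat blades 15 mm wide and 4 mm thick, whose undersides are level with the bar's. Origin: centre of its underside; z up. Starts lying across the rims of the case's two side walls (62 mm above the bench), roughly along the case's y
- spatula_end1 (a point): one tip of the spatula (+90 mm along its x, 2 mm above its underside)
- spatula_end2 (a point): the other tip of the spatula (-90 mm along its x)
- tray: shallow steel instrument tray, outside 240 (x) x 100 (y) x 22 mm high, walls and floor 4 mm, fixed, left or right of the case. Origin: centre of its underside
- bottle: bystander: loose closed amber bottle, 60 mm in diameter, 130 mm tall, origin at the centre of its underside; stands on the other side of the case from the tray
- dish: bystander: loose round lidded clear dish, 92 mm in diameter, 16 mm high, beyond the case to the left; origin at the centre of its underside
- slidebox: bystander: loose black box, 90 x 85 x 28 mm, beyond the case to the right; origin at the centre of its underside
- stopper_a (a joint): height in m by which this stopper stands up from its vial: 0 = home, starts at 0.006 to 0.013, at most 0.014. A white flat disc 24 mm in diameter and 7 mm thick that slides straight up and down; held by friction, it stays where it is left and takes 6 to 10 N to push down to a firm stop
- stopper_a_top (a point): centre of this stopper's flat top; 38 mm above the bench when home, up to 51 mm at the start
- dropper_a: glass vial with a white domed dropper (collar 19 mm, dome about 15 mm wide), not to be pressed; origin at the vial's bottom on the case's floor 5 mm above the bench, the dome's top is 41 mm above its origin (46 mm above the bench)
- stopper_b (a joint): height in m by which this stopper stands up from its vial: 0 = home, starts at 0.006 to 0.013, at most 0.014. A white flat disc 24 mm in diameter and 7 mm thick that slides straight up and down; held by friction, it stays where it is left and takes 6 to 10 N to push down to a firm stop
- stopper_b_top (a point): centre of this stopper's flat top; 38 mm above the bench when home, up to 51 mm at the start
- dropper_b: glass vial with a white domed dropper (collar 19 mm, dome about 15 mm wide), not to be pressed; origin at the vial's bottom on the case's floor 5 mm above the bench, the dome's top is 41 mm above its origin (46 mm above the bench)
- stopper_c (a joint): height in m by which this stopper stands up from its vial: 0 = home, starts at 0.006 to 0.013, at most 0.014. A white flat disc 24 mm in diameter and 7 mm thick that slides straight up and down; held by friction, it stays where it is left and takes 6 to 10 N to push down to a firm stop
- stopper_c_top (a point): centre of this stopper's flat top; 38 mm above the bench when home, up to 51 mm at the start
- dropper_c: glass vial with a white domed dropper (collar 19 mm, dome about 15 mm wide), not to be pressed; origin at the vial's bottom on the case's floor 5 mm above the bench, the dome's top is 41 mm above its origin (46 mm above the bench)
There are look-alikes about, which are no part of the job. There is more than one size of the spatula; the one meant has the size given above.

How it is judged (in metres and radians):
On the way, in this order (a step that is already met when the one before it is completed fails the run):
1. the spatula lies in the tray and all three stoppers are home (x of spatula_end1 in the frame of tray between -0.118 and 0.118 m and y of spatula_end1 in the frame of tray between -0.048 and 0.048 m and z of each of spatula_end1, spatula_end2 in the frame of tray below 0.022 m and x of spatula_end2 in the frame of tray between -0.118 and 0.118 m and y of spatula_end2 in the frame of tray between -0.048 and 0.048 m and linear speed of spatula below 0.02 m/s and value of joint each of stopper_a, stopper_b, stopper_c below 0.002 m), for 0.2 s.
2. the lid is shut (value of joint lid below 0.04 rad), for 0.2 s.
At the end, for the whole second after the job is handed in: the spatula lies wholly inside the tray (both tips within its walls and no higher than its 22 mm rim) and at rest, all three stoppers are home to within 2 mm, and the lid is shut to within 0.04 rad (all of step 1 and value of joint lid below 0.04 rad); the robot touches nothing.
It fails at once if a dropper is pressed (more than 4 N) (contact force between any of dropper_a, dropper_b, dropper_c and anything else above 4 N).
It fails at once if the bottle, the dish or the slide box is moved by more than 20 mm (distance of any of bottle, dish, slidebox from where it was at the start of the episode above 0.02 m).
It also fails if it takes over 67 s, if anything falls off the work surface, if the arm or the gripper's body presses on something with over 40 N, if the wrist force passes 120 N, or if a joint passes its speed limit or range.

ROBOT

A 6-joint arm with a two-finger parallel gripper is mounted at the origin on the work surface. World frame = base frame: x ahead of the robot, y to its left, z up, the work surface at z = 0. Lengths are in mm, angles in rad, forces in N, time in s.
With the tool pointing down it reaches from about 350 to 1000 mm from the base axis. Payload 7.1 kg.
Tool frame: the origin (TCP) lies at the very end of the fingers, on their centre line; the grasp point (between the pads) lies behind it (robot.grasp_offset is the z of the grasp point in the tool frame, in mm); z points along the fingers, y is the line along which they close (so a half turn about z gives the same grasp; the last joint's range is limited). The gripper opens to 85 mm and grips with 20 to 120 N. Pads are 22 mm wide; open, the fingers measure 114 mm over their backs; the gripper's body (76 mm by 85 mm) begins 54 mm behind the grasp point. The pads swing forward as they close: fully open they stand 13 mm farther back than shut.
Start: joints at [-1.177, 0.423, 1.63, -0, 1.089, -0.019], TCP at [250.75, -572.476, 231.319] pointing down, gripper open.
Joint ranges: [-3, 3], [-0.9, 2.11], [0.09, 2.58], [-1.31, 4.45], [0.11, 2.69], [-2.54, 2.54]. Speed limits (rad/s): [2.39, 2.39, 3.01, 3.14, 3.14, 3.14].

INTERFACE

Orientations are given as a unit quaternion [x, y, z, w].
In Python, from station import robot gives the robot as it stands.
- The arm moves only by the shell command python3 -m inch 'ROWS' [OPENING]. ROWS is JSON, a list of rows, each an object of numbers: "x", "y", "z": the shift along the tool's x, y, z in cm; "ax", "ay", "az": the turn, a rotation vector about the tool's x, y, z in rad. In form: [{"x": .., "y": .., "z": .., "ax": .., "ay": .., "az": ..}, ...]. A call has 1 to 20 rows; each row is the pose to reach, as a shift and turn from the pose commanded when the call began, along the tool's axes at that moment; what a row does not reach only later rows make up. A row lasts 1/10 s, in which the tool goes at most 50 mm and 8.59 degrees, less where a joint would pass 70% of its speed; a pose out of reach is approached as far as the arm can. A call with a gripper value outside its range is refused whole. OPENING is the closure in counts, from 0 (fully open) to 255 (shut), set as the call begins (- or left out, the last holds). The fingers move at their own pace and stop on an object; the grip force is fixed at half the most. Time passes only in rows, so rows that repeat a pose let the fingers close. It gives the time, the measured TCP pose, the force, the opening and the grip force at its end, in the units of the state.
- robot.observe(): the state, without advancing time (a new reading comes with each control period).
- robot.capture(name): name is "scene" or "top" or "wrist"; returns the picture (384x512x3 uint8, red, green, blue); there is no depth.
- robot.get_calibration(name): a dict with "mtx" (3x3 intrinsics, pixels), "k1" (the pictures are not rectified: a ray, as slopes to the right and down, at radius r is drawn at 1 + k1 r^2 times it, then the intrinsics apply), "origin" and "attitude" of the camera in the world; the wrist camera has in their place "tool_from_camera" (4x4, takes a point from camera to tool coordinates, whose origin is the TCP and whose axes are the flange's). Camera axes: x right, y up, looking along -z (the intrinsics and any distortion apply to the point x, -y, -z); pixel columns grow to the right and rows downward; lengths in mm; the calibration is good to about 2 mm. A picture is of the moment at which its call begins: read the wrist's pose just before it. get_calibration takes no time and is no camera call.
- robot.job_done(): hands the job in; it is judged then, once.
The state is a dict: "t": time; "q": joint angles; "qvel": joint speeds; "joint_torque": joint torques, N m; "tcp_pos": TCP position; "eef_rot": TCP orientation; "contact_force": force on the tool from outside, world axes, zero at the start; "ft_torque": the same for the moment, N m; "opening": finger opening in mm; "grasp_force": force on a finger pad.
Only numpy, scipy, OpenCV 4.12 (cv2) and the standard library are available. Lean on these libraries where they do the work, as an engineer would, in place of code of your own. Each camera call takes 0.05 s, during which the arm holds its last target. There are 200 camera calls.

## Working session

There is one attempt and no reset: what is moved stays moved. The work goes in short steps, Python scripts to look and compute and a shell command to move; the robot and the scene stay as the last step left them, time stands still between calls to the robot, and variables do not carry over. Pictures are saved under pics/ and viewed, at most 10 in all, crops included, and the job is handed in when it is done.

```bash
mkdir -p pics
cat > h.py <<'E'
import numpy as np, cv2
from scipy.spatial.transform import Rotation as R
from station import robot
def cap(name,fn):
    s=robot.observe(); im=robot.capture(name); cv2.imwrite('pics/'+fn+'.png',cv2.cvtColor(im,cv2.COLOR_RGB2BGR)); np.save('pics/'+fn+'.npy',np.r_[s['tcp_pos'],s['eef_rot']]); return im
def cam(name,fn=None):
    c=robot.get_calibration(name); K=np.array(c['mtx'],float)
    if name=='wrist':
        p=np.load('pics/'+fn+'.npy'); T=np.eye(4);T[:3,:3]=R.from_quat(p[3:]).as_matrix();T[:3,3]=p[:3]
        T=T@np.array(c['tool_from_camera']); return K,c['k1'],T[:3,3],T[:3,:3]
    A=np.array(c['attitude'],float); A=R.from_quat(A).as_matrix() if A.size==4 else A
    return K,c['k1'],np.array(c['origin'],float),A
def px2w(name,px,z,fn=None):
    K,k,o,A=cam(name,fn); px=np.atleast_2d(np.array(px,float)); out=[]
    z=np.broadcast_to(z,len(px))
    u=cv2.undistortPoints(px[:,None],K,np.array([k,0,0,0.]),None).reshape(-1,2)
    for (a,b),zz in zip(u,z):
        d=A@np.array([a,-b,-1]); out.append(o+d*(zz-o[2])/d[2])
    return np.array(out)
def w2px(name,P,fn=None):
    K,k,o,A=cam(name,fn); q=(np.atleast_2d(P)-o)@A; q=q*[1,-1,-1]
    return cv2.projectPoints(q,np.zeros(3),np.zeros(3),K,np.array([k,0,0,0.]))[0].reshape(-1,2)
E
python3 - <<'E'
from h import *
a=cap('top','top0');b=cap('scene','sc0')
for n in('top','scene','wrist'):print(n,robot.get_calibration(n))
print(robot.observe(),robot.grasp_offset)
cv2.imwrite('pics/top0b.png',cv2.resize(cv2.imread('pics/top0.png'),(800,600),interpolation=cv2.INTER_CUBIC))
cv2.imwrite('pics/sc0b.png',cv2.resize(cv2.imread('pics/sc0.png'),(800,600),interpolation=cv2.INTER_CUBIC))
E
```

```text
top {'mtx': array([[348.39088266,   0.        , 255.12355968],
       [  0.        , 348.39088266, 196.12553445],
       [  0.        ,   0.        ,   1.        ]]), 'k1': -0.04961392015148851, 'origin': array([ 432.78797245,  -12.59093183, 1023.18506379]), 'attitude': array([ 0.03339535, -0.02840543, -0.70241264,  0.71041844])}
scene {'mtx': array([[384.82717148,   0.        , 261.29207903],
       [  0.        , 384.82717148, 193.01196616],
       [  0.        ,   0.        ,   1.        ]]), 'k1': -0.11841008416969083, 'origin': array([ 994.67959842, -270.16574881,  678.15798287]), 'attitude': array([0.30810229, 0.18670986, 0.47547366, 0.80258159])}
wrist {'mtx': array([[278.89109766,   0.        , 253.72334597],
       [  0.        , 278.89109766, 183.01241425],
       [  0.        ,   0.        ,   1.        ]]), 'k1': -0.06484068138629659, 'tool_from_camera': array([[-1.52989083e-04,  9.53364517e-01,  3.01821263e-01,
         7.68219061e+01],
       [ 9.99999982e-01,  1.12808832e-04,  1.50556466e-04,
         5.22169835e-02],
       [ 1.09487088e-04,  3.01821280e-01, -9.53364517e-01,
        -1.41933193e+02],
       [ 0.00000000e+00,  0.00000000e+00,  0.00000000e+00,
         1.00000000e+00]])}
{'t': 0.1, 'q': array([-1.17703252e+00,  4.23722601e-01,  1.63060935e+00, -9.93174446e-06,
        1.08859915e+00, -1.89853761e-02]), 'qvel': array([ 0.00054075, -0.0018652 , -0.0013475 ,  0.00046413, -0.00087525,
        0.00089206]), 'joint_torque': array([-9.81378980e-04, -5.58426332e+01, -2.82444334e+01, -8.29403643e-05,
        3.07449693e-03,  2.68812607e-05]), 'tcp_pos': array([ 250.54778555, -572.04936951,  230.65119445]), 'eef_rot': array([ 9.78779547e-01,  2.04914985e-01, -1.28994410e-04, -6.56692217e-04]), 'contact_force': array([ 0.35403613, -0.27100423,  0.55969023]), 'ft_torque': array([-0.04118834,  0.06970191, -0.00692768]), 'grasp_force': 0.0, 'opening': 85.19250911292238} -18.700000000000003
```

View pics/top0b.png

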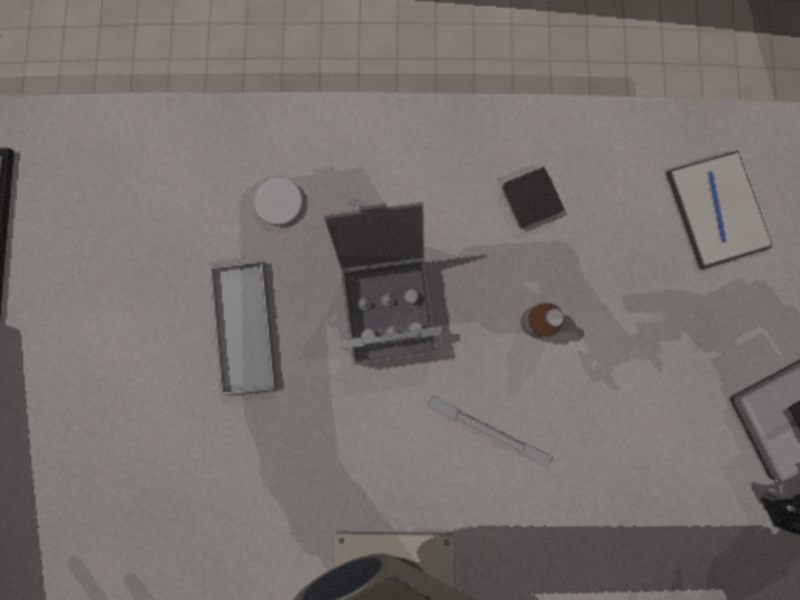

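View pics/sc0b.png

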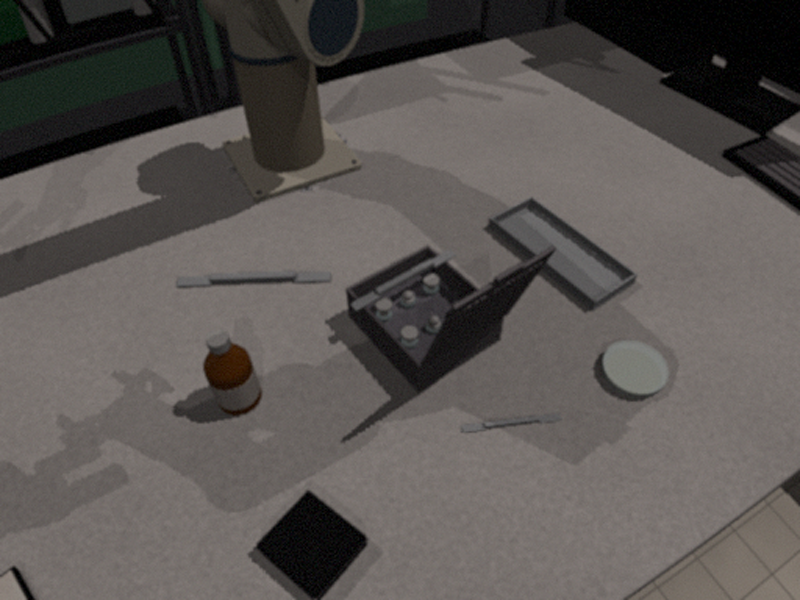

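Run:
```python
from h import *
im=cv2.imread('pics/top0.png')
c=im[120:260,130:290]; c=cv2.convertScaleAbs(c,alpha=2.2); cv2.imwrite('pics/c1.png',cv2.resize(c,(686,600),interpolation=cv2.INTER_CUBIC))
g=lambda p,z:px2w('top',np.array(p)/1.5625,z)
print('case rim',g([(344,268),(428,262),(437,354),(353,362)],62))
print('spat',g([(345,344),(441,330)],66))
print('tray rim',g([(212,267),(264,262),(275,390),(223,395)],22))
print('fakespat',g([(431,401),(551,460)],4))
print('bott',g([(546,320)],60),'dish',g([(278,202)],8),'sb',g([(533,198)],28))
```

```text
case rim [[584.84828774  93.06195333  62.        ]
 [597.23642123 -56.82330014  62.        ]
 [433.76530362 -73.78900326  62.        ]
 [418.00847781  73.822631    62.        ]]
spat [[449.37913103  88.11013584  66.        ]
 [475.90045992 -80.31849287  66.        ]]
tray rim [[590.84003349 345.58344911  22.        ]
 [601.10863386 247.58196758  22.        ]
 [364.41662912 219.59777199  22.        ]
 [353.73897944 315.5489995   22.        ]]
fakespat [[ 346.81322701  -66.9149769     4.        ]
 [ 240.78923417 -289.30770535    4.        ]]
bott [[ 495.90505214 -267.25545226   60.        ]] dish [[719.9838771  228.47367907   8.        ]] sb [[ 726.79427213 -254.53200165   28.        ]]
```

View pics/c1.png

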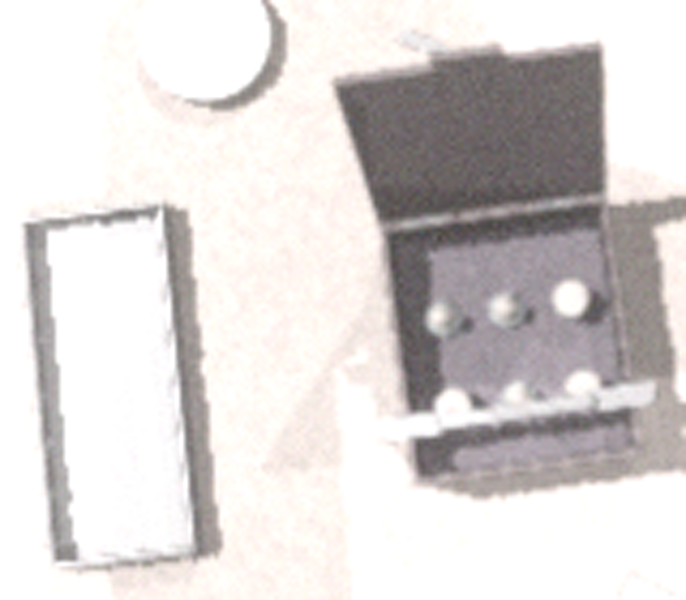

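```bash
cat >> h.py <<'E'
def to(x,y,z,psi):
    s=robot.observe(); q=R.from_quat(s['eef_rot']); psi=np.radians(psi)
    t=R.from_matrix(np.c_[[np.cos(psi),np.sin(psi),0],[np.sin(psi),-np.cos(psi),0],[0,0,-1]])
    d=q.inv().apply(np.array([x,y,z])-s['tcp_pos'])/10; r=(q.inv()*t).as_rotvec()
    print('shift cm',d.round(2),'rot',r.round(3),'t',s['t'])
E
python3 -c "
from h import *
to(455,4,170,99)"
```

```text
shift cm [ 41.84 -44.56   6.13] rot [-1.000e-03 -1.000e-03 -1.315e+00] t 0.1
```

```bash
python3 -m inch '[{"x":41.8,"y":-44.6,"z":6.1,"az":-1.315},{"x":41.8,"y":-44.6,"z":6.1,"az":-1.315},{"x":41.8,"y":-44.6,"z":6.1,"az":-1.315},{"x":41.8,"y":-44.6,"z":6.1,"az":-1.315},{"x":41.8,"y":-44.6,"z":6.1,"az":-1.315},{"x":41.8,"y":-44.6,"z":6.1,"az":-1.315},{"x":41.8,"y":-44.6,"z":6.1,"az":-1.315},{"x":41.8,"y":-44.6,"z":6.1,"az":-1.315},{"x":41.8,"y":-44.6,"z":6.1,"az":-1.315},{"x":41.8,"y":-44.6,"z":6.1,"az":-1.315},{"x":41.8,"y":-44.6,"z":6.1,"az":-1.315},{"x":41.8,"y":-44.6,"z":6.1,"az":-1.315},{"x":41.8,"y":-44.6,"z":6.1,"az":-1.315},{"x":41.8,"y":-44.6,"z":6.1,"az":-1.315},{"x":41.8,"y":-44.6,"z":6.1,"az":-1.315},{"x":41.8,"y":-44.6,"z":6.1,"az":-1.315}]' 165
python3 - <<'E'
from h import *
cap('wrist','w1')
im=cv2.convertScaleAbs(cv2.imread('pics/w1.png'),alpha=1.8)
cv2.imwrite('pics/w1b.png',cv2.resize(im,(800,600),interpolation=cv2.INTER_CUBIC))
to(455,4,170,99)
print(robot.observe()['tcp_pos'],robot.observe()['q'])
E
```

```text
shift cm [ 41.83 -44.56   6.13] rot [-1.000e-03 -1.000e-03 -1.315e+00] t 0.15
[ 250.60194226 -572.08720086  230.70026408] [-1.17698567e+00  4.23705579e-01  1.63051153e+00  1.34577037e-05
  1.08861021e+00 -1.90058376e-02]invalid input at $[0]: expected keys x, y, z, ax, ay, az
```

View pics/w1b.png

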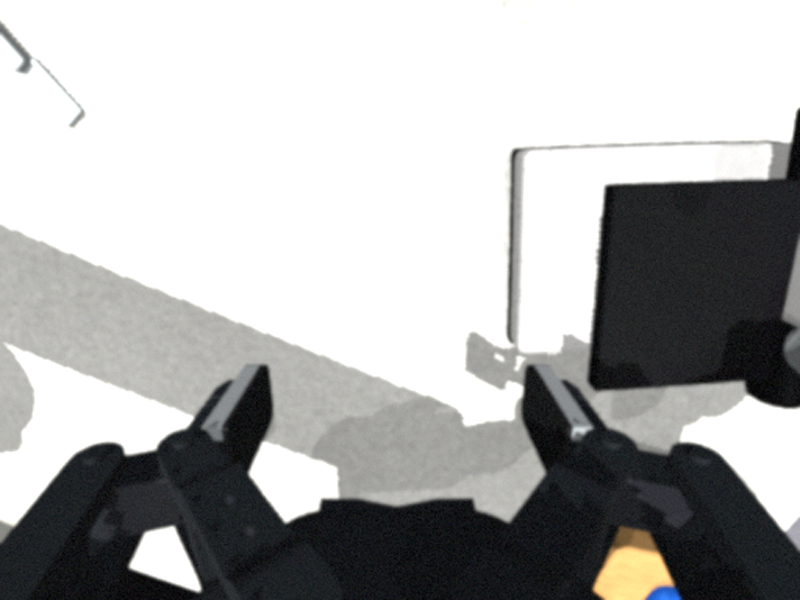

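```bash
python3 -m inch '[{"x":41.8,"y":-44.6,"z":5,"ax":0,"ay":0,"az":-1.315},{"x":41.8,"y":-44.6,"z":5,"ax":0,"ay":0,"az":-1.315},{"x":41.8,"y":-44.6,"z":5,"ax":0,"ay":0,"az":-1.315},{"x":41.8,"y":-44.6,"z":5,"ax":0,"ay":0,"az":-1.315},{"x":41.8,"y":-44.6,"z":5,"ax":0,"ay":0,"az":-1.315},{"x":41.8,"y":-44.6,"z":5,"ax":0,"ay":0,"az":-1.315},{"x":41.8,"y":-44.6,"z":5,"ax":0,"ay":0,"az":-1.315},{"x":41.8,"y":-44.6,"z":5,"ax":0,"ay":0,"az":-1.315},{"x":41.8,"y":-44.6,"z":5,"ax":0,"ay":0,"az":-1.315},{"x":41.8,"y":-44.6,"z":5,"ax":0,"ay":0,"az":-1.315},{"x":41.8,"y":-44.6,"z":5,"ax":0,"ay":0,"az":-1.315},{"x":41.8,"y":-44.6,"z":5,"ax":0,"ay":0,"az":-1.315},{"x":41.8,"y":-44.6,"z":5,"ax":0,"ay":0,"az":-1.315},{"x":41.8,"y":-44.6,"z":5,"ax":0,"ay":0,"az":-1.315},{"x":41.8,"y":-44.6,"z":5,"ax":0,"ay":0,"az":-1.315},{"x":41.8,"y":-44.6,"z":5,"ax":0,"ay":0,"az":-1.315},{"x":41.8,"y":-44.6,"z":5,"ax":0,"ay":0,"az":-1.315}]' 165
python3 - <<'E'
from h import *
cap('wrist','w2')
im=cv2.convertScaleAbs(cv2.imread('pics/w2.png'),alpha=1.5)
cv2.imwrite('pics/w2b.png',cv2.resize(im,(800,600),interpolation=cv2.INTER_CUBIC))
to(455,4,170,99)
E
```

```text
t: 1.85
tcp_pos: [454.4, 2.5, 181.4]
eef_rot: [0.65, 0.76, -0.0, -0.0]
contact_force: [-0.0, -0.5, 0.2]
opening: 30.5
grasp_force: 0.0
shift cm [0.13 0.08 1.14] rot [ 0.     0.    -0.002] t 1.9
```

View pics/w2b.png

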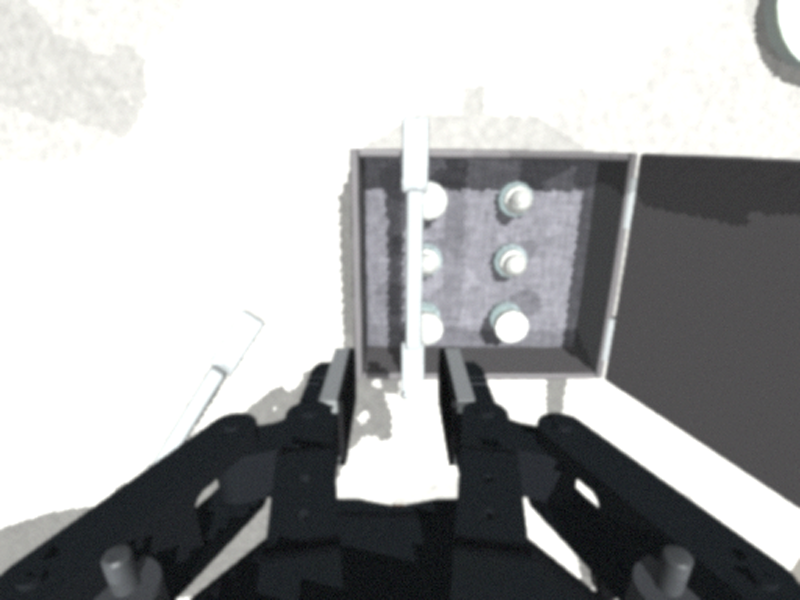

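Run:
```python
from h import *
g=lambda p,z:px2w('wrist',np.array(p)/1.5625,z,'w2').round(1)
print('bar',g([(415,190),(414,230),(412,300),(411.5,345)],72))
print('tips',g([(415,118),(412,398)],66))
print('blade steps',g([(415,190),(411.5,345)],70))
c=g([(352,151),(635,154),(605,377),(356,375)],62);print('rim',c)
print('stop',g([(432,200),(430,326),(512,326)],46)); print('drop',g([(429,260),(518,199),(513,261)],46))
cx=np.array([510,9]);a=np.radians(6.1);A=np.array([[np.cos(a),-np.sin(a)],[np.sin(a),np.cos(a)]])
for p in [(-37,43),(-37,-43),(23,-43),(-37,0),(23,43),(23,0)]:print(p,(cx+A@np.array(p)).round(1))
```

```text
bar [[455.9  58.   72. ]
 [459.2  35.3  72. ]
 [465.1  -7.5  72. ]
 [469.8 -37.3  72. ]]
tips [[449.7  96.6  66. ]
 [477.3 -79.   66. ]]
blade steps [[456.   57.8  70. ]
 [470.  -38.2  70. ]]
rim [[416.9  73.5  62. ]
 [581.   98.9  62. ]
 [606.5 -45.9  62. ]
 [437.6 -69.7  62. ]]
stop [[469.   51.4  46. ]
 [482.9 -33.2  46. ]
 [539.  -24.6  46. ]]
drop [[473.9  12.8  46. ]
 [522.7  60.7  46. ]
 [528.8  20.7  46. ]]
(-37, 43) [468.6  47.8]
(-37, -43) [477.8 -37.7]
(23, -43) [537.4 -31.3]
(-37, 0) [473.2   5.1]
(23, 43) [528.3  54.2]
(23, 0) [532.9  11.4]
```

Run:
```python
from h import *
g=lambda p,z:px2w('top',np.array(p)/np.array([686/160,600/140])+[130,120]-0.4,z).round(1)
print(g([(572,300),(444,318),(508,308)],46), g([(606,203),(632,452),(415,480)],62), g([(390,427),(655,393)],66))
from scipy.optimize import least_squares
W=np.array([[469,51.4],[482.9,-33.2],[539,-24.6],[473.9,12.8],[522.7,60.7],[528.8,20.7],[416.9,73.5],[581,98.9],[606.5,-45.9],[437.6,-69.7]])
L=np.array([(-37,43),(-37,-43),(23,-43),(-37,0),(23,43),(23,0),(-85,75),(85,75),(85,-75),(-85,-75)])
f=lambda p:(L@np.array([[np.cos(p[2]),np.sin(p[2])],[-np.sin(p[2]),np.cos(p[2])]])+p[:2]-W).ravel()
r=least_squares(f,[510,9,.1]);print(r.x,np.degrees(r.x[2]),r.fun.reshape(-1,2).round(1))
to(463,8,150,98.6)
```

```text
[[537.1 -27.2  46. ]
 [524.3  56.8  46. ]
 [531.4  14.8  46. ]] [[599.2 -48.5  62. ]
 [437.8 -66.4  62. ]
 [418.2  72.5  62. ]] [[451.9  88.8  66. ]
 [475.6 -80.7  66. ]]
[5.09979847e+02 1.51071266e+01 1.54694000e-01] 8.86331330455055 [[-2.2  0.5]
 [-2.9  0.1]
 [ 0.3  0.8]
 [-0.5 -3.4]
 [ 3.4  0.4]
 [ 3.9 -2. ]
 [-2.5  2.6]
 [ 1.4  3.4]
 [-1.  -0. ]
 [-0.  -2.4]]
shift cm [0.4  0.93 3.14] rot [0.    0.    0.005] t 1.9
```

```bash
python3 -m inch '[{"x":0.4,"y":0.95,"z":3,"ax":0,"ay":0,"az":0.007},{"x":0.4,"y":0.95,"z":7,"ax":0,"ay":0,"az":0.007},{"x":0.4,"y":0.95,"z":9.5,"ax":0,"ay":0,"az":0.007},{"x":0.4,"y":0.95,"z":9.5,"ax":0,"ay":0,"az":0.007}]' 165
python3 - <<'E'
from h import *
cap('wrist','w3')
im=cv2.imread('pics/w3.png')
cv2.imwrite('pics/w3b.png',im)
to(463.5,8,59.5,98.4)
E
```

```text
t: 2.3
tcp_pos: [461.0, 8.5, 83.8]
eef_rot: [0.653, 0.758, -0.002, -0.002]
contact_force: [0.4, -0.7, 0.3]
opening: 30.0
grasp_force: 0.0
shift cm [-0.08  0.12  2.59] rot [-0.004 -0.001  0.002] t 2.35
```

View pics/w3b.png

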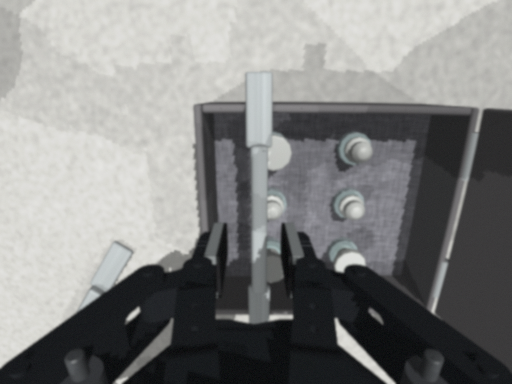

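```bash
python3 -m inch '[{"x":0,"y":0.2,"z":1.2,"ax":0,"ay":0,"az":0},{"x":0,"y":0.2,"z":2.4,"ax":0,"ay":0,"az":0},{"x":0,"y":0.2,"z":2.4,"ax":0,"ay":0,"az":0}]' 165
python3 -m inch '[{"x":0,"y":0,"z":0,"ax":0,"ay":0,"az":0},{"x":0,"y":0,"z":0,"ax":0,"ay":0,"az":0},{"x":0,"y":0,"z":0,"ax":0,"ay":0,"az":0},{"x":0,"y":0,"z":0,"ax":0,"ay":0,"az":0},{"x":0,"y":0,"z":0,"ax":0,"ay":0,"az":0},{"x":0,"y":0,"z":0,"ax":0,"ay":0,"az":0}]' 255
python3 -c "
from h import *
to(477,282,110,187)"
```

```text
t: 2.65
tcp_pos: [465.1, 9.4, 61.6]
eef_rot: [0.652, 0.758, -0.0, -0.0]
contact_force: [0.0, 0.4, 0.1]
opening: 29.8
grasp_force: 0.0
t: 3.25
tcp_pos: [465.8, 9.5, 62.8]
eef_rot: [0.652, 0.758, 0.0, 0.0]
contact_force: [-0.9, 0.5, 6.0]
opening: 8.0
grasp_force: 61.1
shift cm [26.78  5.19 -4.72] rot [ 1.000e-03  1.000e-03 -1.543e+00] t 3.25
```

```bash
python3 -m inch '[{"x":0,"y":0,"z":-2.5,"ax":0,"ay":0,"az":0},{"x":0,"y":0,"z":-5,"ax":0,"ay":0,"az":0},{"x":4,"y":0.8,"z":-5,"ax":0,"ay":0,"az":-0.15},{"x":8,"y":1.6,"z":-5,"ax":0,"ay":0,"az":-0.3},{"x":12,"y":2.4,"z":-5,"ax":0,"ay":0,"az":-0.45},{"x":16,"y":3.2,"z":-5,"ax":0,"ay":0,"az":-0.6},{"x":20,"y":4,"z":-5,"ax":0,"ay":0,"az":-0.75},{"x":23,"y":4.6,"z":-5,"ax":0,"ay":0,"az":-0.9},{"x":25,"y":5,"z":-5,"ax":0,"ay":0,"az":-1.05},{"x":26.8,"y":5.2,"z":-5,"ax":0,"ay":0,"az":-1.2},{"x":26.8,"y":5.2,"z":-5,"ax":0,"ay":0,"az":-1.35},{"x":26.8,"y":5.2,"z":-5,"ax":0,"ay":0,"az":-1.5},{"x":26.8,"y":5.2,"z":-5,"ax":0,"ay":0,"az":-1.543},{"x":26.8,"y":5.2,"z":-5,"ax":0,"ay":0,"az":-1.543}]' 255
python3 - <<'E'
from h import *
cap('wrist','w4'); cap('top','t4')
a=cv2.imread('pics/w4.png');b=cv2.imread('pics/t4.png')[110:290,100:300]
b=cv2.resize(b,(427,384),interpolation=cv2.INTER_CUBIC)
cv2.imwrite('pics/v4.png',cv2.resize(np.hstack([a,b]),(800,327)))
to(477,282,12,187)
E
```

```text
t: 4.65
tcp_pos: [476.5, 282.2, 112.1]
eef_rot: [-0.061, 0.998, -0.0, -0.0]
contact_force: [0.6, 1.2, 0.6]
opening: 8.0
grasp_force: 60.3
shift cm [-0.04 -0.02 10.02] rot [-0.    -0.    -0.001] t 4.75
```

View pics/v4.png

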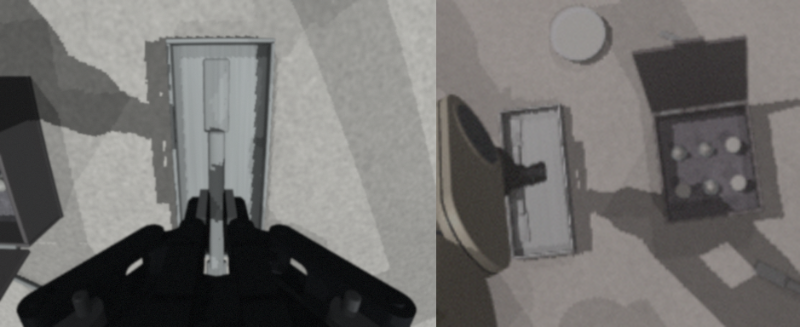

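```bash
python3 -m inch '[{"x":0,"y":0.3,"z":4,"ax":0,"ay":0,"az":0},{"x":0,"y":0.3,"z":8,"ax":0,"ay":0,"az":0},{"x":0,"y":0.3,"z":9.5,"ax":0,"ay":0,"az":0},{"x":0,"y":0.3,"z":10.4,"ax":0,"ay":0,"az":0},{"x":0,"y":0.3,"z":10.4,"ax":0,"ay":0,"az":0},{"x":0,"y":0.3,"z":10.4,"ax":0,"ay":0,"az":0}]' 255
```

```text
t: 5.35
tcp_pos: [477.3, 285.6, 9.4]
eef_rot: [-0.061, 0.998, 0.0, 0.001]
contact_force: [-0.0, -0.5, -0.2]
opening: 8.0
grasp_force: 60.3
```

```bash
python3 -m inch '[{"x":0,"y":0,"z":0.2,"ax":0,"ay":0,"az":0},{"x":0,"y":0,"z":0.2,"ax":0,"ay":0,"az":0}]' 255
python3 -m inch '[{"x":0,"y":0,"z":0.1,"ax":0,"ay":0,"az":0},{"x":0,"y":0,"z":0,"ax":0,"ay":0,"az":0},{"x":0,"y":0,"z":0,"ax":0,"ay":0,"az":0},{"x":0,"y":0,"z":0,"ax":0,"ay":0,"az":0},{"x":0,"y":0,"z":-5,"ax":0,"ay":0,"az":0},{"x":0,"y":0,"z":-12,"ax":0,"ay":0,"az":0},{"x":0,"y":0,"z":-15,"ax":0,"ay":0,"az":0},{"x":0,"y":0,"z":-15,"ax":0,"ay":0,"az":0}]' 165
python3 - <<'E'
from h import *
cap('wrist','w5')
a=cv2.imread('pics/w5.png');cv2.imwrite('pics/v5.png',a)
to(430,-10,170,98)
E
```

```text
t: 5.55
tcp_pos: [477.1, 285.6, 7.3]
eef_rot: [-0.061, 0.998, 0.0, 0.001]
contact_force: [1.0, -0.2, -0.6]
opening: 8.4
grasp_force: 60.3
t: 6.35
tcp_pos: [480.2, 287.4, 163.0]
eef_rot: [-0.061, 0.998, 0.003, 0.005]
contact_force: [1.0, -0.5, -0.4]
opening: 30.5
grasp_force: 0.0
shift cm [  8.43 -28.83  -1.14] rot [0.008 0.003 1.553] t 6.4
```

View pics/v5.png

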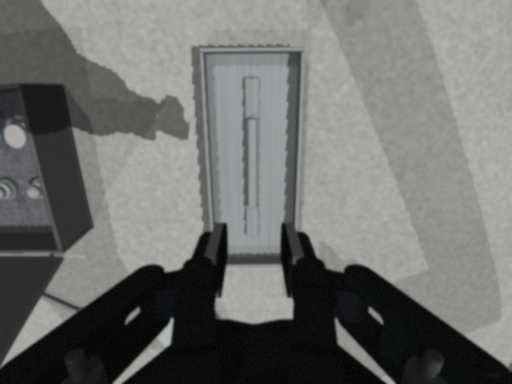

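```bash
python3 -m inch '[{"x":0.5,"y":-5,"z":-1.1,"ax":0,"ay":0,"az":0.14},{"x":1.5,"y":-10,"z":-1.1,"ax":0,"ay":0,"az":0.28},{"x":1.5,"y":-15,"z":-1.1,"ax":0,"ay":0,"az":0.42},{"x":1.5,"y":-20,"z":-1.1,"ax":0,"ay":0,"az":0.56},{"x":1.5,"y":-24,"z":-1.1,"ax":0,"ay":0,"az":0.7},{"x":1.5,"y":-28,"z":-1.1,"ax":0,"ay":0,"az":0.84},{"x":1.5,"y":-32,"z":-1.1,"ax":0,"ay":0,"az":0.98},{"x":1.5,"y":-32.5,"z":-1.1,"ax":0,"ay":0,"az":1.12},{"x":1.5,"y":-32.5,"z":-1.1,"ax":0,"ay":0,"az":1.26},{"x":1.5,"y":-32.5,"z":-1.1,"ax":0,"ay":0,"az":1.4},{"x":1.5,"y":-32.5,"z":-1.1,"ax":0,"ay":0,"az":1.55},{"x":1.5,"y":-32.5,"z":-1.1,"ax":0,"ay":0,"az":1.55}]' 255
python3 - <<'E'
from h import *
cap('wrist','w6')
a=cv2.imread('pics/w6.png')
g=cv2.GaussianBlur(cv2.cvtColor(a,cv2.COLOR_BGR2GRAY),(3,3),0)
cv2.imwrite('pics/v6.png',cv2.resize(cv2.convertScaleAbs(a,alpha=1.2),(800,600),interpolation=cv2.INTER_CUBIC))
E
```

```text
t: 7.6
tcp_pos: [500.1, -39.2, 166.0]
eef_rot: [0.655, 0.755, -0.001, -0.001]
contact_force: [0.8, -0.2, 0.1]
opening: -0.3
grasp_force: 0.0
```

View pics/v6.png

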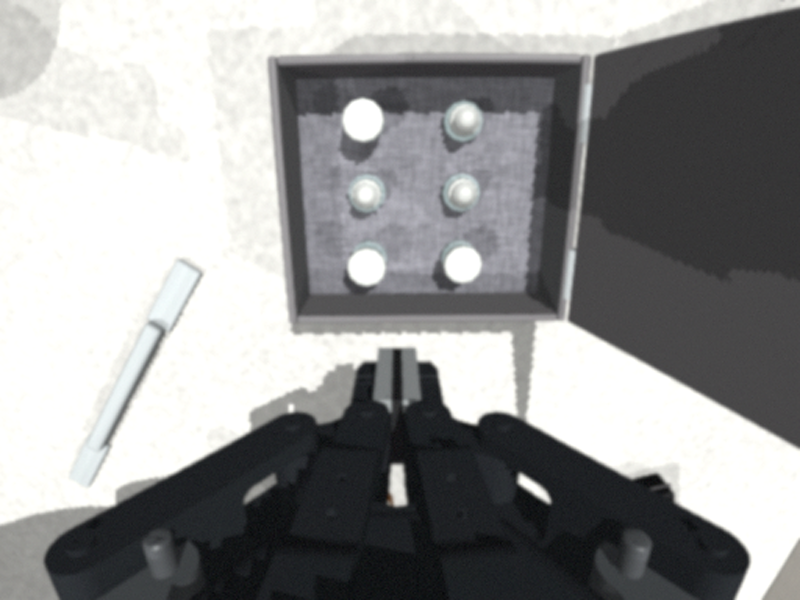

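Run:
```python
from h import *
g=lambda p,z:px2w('wrist',np.array(p)/1.5625-0.2,z,'w6')[:,:2]
s=g([(363,120),(367,267),(462,263)],46);d=g([(465,118),(366,192),(462,190)],45);c=g([(270,57),(593,57),(566,320),(292,325)],62)
print(s.round(1),d.round(1),c.round(1))
print('tcp px',w2px('wrist',np.load('pics/w6.npy')[:3],'w6')*1.5625)
from scipy.optimize import least_squares
W=np.vstack([s,d,c])
L=np.array([(-37,43),(-37,-43),(23,-43),(23,43),(-37,0),(23,0),(-85,75),(85,75),(85,-75),(-85,-75)])
f=lambda p:(L@np.array([[np.cos(p[2]),np.sin(p[2])],[-np.sin(p[2]),np.cos(p[2])]])+p[:2]-W).ravel()
r=least_squares(f,[510,9,.1]);print(r.x,np.degrees(r.x[2]),r.fun.reshape(-1,2).round(1))
m=(W+f(r.x).reshape(-1,2))[:3]
print(m)
for i in (1,2,0): to(*m[i],60,98)
# lid angle from top image: free-edge points
for th in (1.6,1.7,1.8,1.9):
    x,y,a=r.x; u=np.array([np.cos(a),np.sin(a)]);v=np.array([-u[1],u[0]])
    P=[np.r_[np.array([x,y])+u*(85-170*np.cos(np.pi-th)*-1)*1+v*k,62.5+170*np.sin(th)] for k in(75,-75)]
    P=[np.r_[np.array([x,y])+u*(85-170*np.cos(th))+v*k,62.5+170*np.sin(th)] for k in(75,-75)]
    print(th,((w2px('top',P)-[130,120])*4.286).round(0).tolist())
```

```text
[[467.4  50.3]
 [480.2 -35.1]
 [538.2 -24.2]] [[524.6  59.8]
 [473.9  10.3]
 [530.2  19.6]] [[416.9  74.3]
 [583.3  98.8]
 [605.3 -46.7]
 [439.6 -73.6]]
tcp px [[397.53844179 369.99746151]]
[5.10119585e+02 1.39746055e+01 1.53862260e-01] 8.815658129410986 [[-0.4  0.4]
 [-0.   0.9]
 [ 1.2 -0.8]
 [ 1.6  0.2]
 [-0.4 -2. ]
 [ 2.6 -2.1]
 [-2.3  0.8]
 [-0.7  2.3]
 [ 0.3 -0.4]
 [-2.   0.5]]
[[466.96667978  50.79615828]
 [480.14668713 -34.18788379]
 [539.43787927 -24.99252982]]
shift cm [ 0.78 -1.9  10.62] rot [-0.002 -0.001  0.007] t 7.65
shift cm [ 0.82  4.1  10.61] rot [-0.002 -0.001  0.007] t 7.65
shift cm [ 9.38 -1.96 10.63] rot [-0.002 -0.001  0.007] t 7.65
1.6 [[336.0, 166.0], [612.0, 126.0]]
1.7 [[333.0, 136.0], [608.0, 96.0]]
1.8 [[330.0, 107.0], [603.0, 68.0]]
1.9 [[327.0, 80.0], [598.0, 41.0]]
```

```bash
python3 -m inch '[{"x":0.8,"y":-1.9,"z":4,"ax":0,"ay":0,"az":0.007},{"x":0.8,"y":-1.9,"z":8,"ax":0,"ay":0,"az":0.007},{"x":0.8,"y":-1.9,"z":11,"ax":0,"ay":0,"az":0.007},{"x":0.8,"y":-1.9,"z":11.8,"ax":0,"ay":0,"az":0.007},{"x":0.8,"y":-1.9,"z":12.3,"ax":0,"ay":0,"az":0.007},{"x":0.8,"y":-1.9,"z":12.7,"ax":0,"ay":0,"az":0.007},{"x":0.8,"y":-1.9,"z":12.7,"ax":0,"ay":0,"az":0.007},{"x":0.8,"y":-1.9,"z":12.7,"ax":0,"ay":0,"az":0.007}]' 255
```

```text
t: 8.45
tcp_pos: [482.1, -34.0, 41.1]
eef_rot: [0.657, 0.754, 0.0, 0.001]
contact_force: [0.3, 0.7, -0.1]
opening: 0.1
grasp_force: 0.0
```

```bash
python3 -m inch '[{"x":0,"y":0,"z":0.15,"ax":0,"ay":0,"az":0},{"x":0,"y":0,"z":0.3,"ax":0,"ay":0,"az":0},{"x":0,"y":0,"z":0.3,"ax":0,"ay":0,"az":0},{"x":0,"y":0,"z":0.3,"ax":0,"ay":0,"az":0}]'
```

```text
t: 8.85
tcp_pos: [482.3, -34.1, 38.0]
eef_rot: [0.657, 0.754, 0.001, 0.001]
contact_force: [1.0, 0.2, 5.3]
opening: 0.5
grasp_force: 3.0
```

```bash
python3 -m inch '[{"x":0,"y":0,"z":0.15,"ax":0,"ay":0,"az":0},{"x":0,"y":0,"z":0.3,"ax":0,"ay":0,"az":0},{"x":0,"y":0,"z":0.3,"ax":0,"ay":0,"az":0},{"x":0,"y":0,"z":0.3,"ax":0,"ay":0,"az":0}]'
python3 -m inch '[{"x":0,"y":0,"z":0.2,"ax":0,"ay":0,"az":0},{"x":0,"y":0,"z":0.2,"ax":0,"ay":0,"az":0},{"x":0,"y":0,"z":0.2,"ax":0,"ay":0,"az":0}]'
```

```text
t: 9.25
tcp_pos: [482.4, -34.0, 37.0]
eef_rot: [0.657, 0.754, 0.001, 0.001]
contact_force: [-7.1, 0.8, 37.0]
opening: -0.1
grasp_force: 18.5
t: 9.55
tcp_pos: [482.5, -34.1, 36.5]
eef_rot: [0.657, 0.754, 0.001, 0.001]
contact_force: [-12.4, 1.0, 59.0]
opening: -0.3
grasp_force: 29.5
```

```bash
python3 -m inch '[{"x":0,"y":0,"z":-2,"ax":0,"ay":0,"az":0},{"x":0,"y":1,"z":-3.8,"ax":0,"ay":0,"az":0},{"x":0.1,"y":5,"z":-3.8,"ax":0,"ay":0,"az":0},{"x":0.1,"y":5.9,"z":-3.5,"ax":0,"ay":0,"az":0},{"x":0.1,"y":5.9,"z":-2,"ax":0,"ay":0,"az":0},{"x":0.1,"y":5.9,"z":-1.4,"ax":0,"ay":0,"az":0},{"x":0.1,"y":5.9,"z":-0.9,"ax":0,"ay":0,"az":0},{"x":0.1,"y":5.9,"z":-0.5,"ax":0,"ay":0,"az":0},{"x":0.1,"y":5.9,"z":-0.3,"ax":0,"ay":0,"az":0},{"x":0.1,"y":5.9,"z":-0.3,"ax":0,"ay":0,"az":0},{"x":0.1,"y":5.9,"z":-0.3,"ax":0,"ay":0,"az":0}]'
python3 -m inch '[{"x":0,"y":0,"z":0.15,"ax":0,"ay":0,"az":0},{"x":0,"y":0,"z":0.2,"ax":0,"ay":0,"az":0},{"x":0,"y":0,"z":0.2,"ax":0,"ay":0,"az":0}]'
```

```text
t: 10.65
tcp_pos: [537.9, -24.9, 37.1]
eef_rot: [0.658, 0.753, -0.0, -0.001]
contact_force: [-7.8, 2.1, 35.9]
opening: -0.3
grasp_force: 17.8
t: 10.95
tcp_pos: [538.0, -24.9, 36.7]
eef_rot: [0.658, 0.753, -0.0, -0.001]
contact_force: [-14.2, 2.5, 55.4]
opening: 0.2
grasp_force: 27.8
```

```bash
python3 -m inch '[{"x":0,"y":0,"z":-2,"ax":0,"ay":0,"az":0},{"x":0,"y":0,"z":-4,"ax":0,"ay":0,"az":0},{"x":2.8,"y":-2,"z":-4.2,"ax":0,"ay":0,"az":0},{"x":5.6,"y":-4,"z":-4.2,"ax":0,"ay":0,"az":0},{"x":8.5,"y":-6,"z":-4.2,"ax":0,"ay":0,"az":0},{"x":8.5,"y":-6,"z":-3.7,"ax":0,"ay":0,"az":0},{"x":8.5,"y":-6,"z":-2,"ax":0,"ay":0,"az":0},{"x":8.5,"y":-6,"z":-1.4,"ax":0,"ay":0,"az":0},{"x":8.5,"y":-6,"z":-0.9,"ax":0,"ay":0,"az":0},{"x":8.5,"y":-6,"z":-0.5,"ax":0,"ay":0,"az":0},{"x":8.5,"y":-6,"z":-0.3,"ax":0,"ay":0,"az":0},{"x":8.5,"y":-6,"z":-0.3,"ax":0,"ay":0,"az":0},{"x":8.5,"y":-6,"z":-0.3,"ax":0,"ay":0,"az":0}]'
python3 -m inch '[{"x":0,"y":0,"z":0.15,"ax":0,"ay":0,"az":0},{"x":0,"y":0,"z":0.2,"ax":0,"ay":0,"az":0},{"x":0,"y":0,"z":0.2,"ax":0,"ay":0,"az":0}]'
```

```text
t: 12.25
tcp_pos: [466.7, 50.8, 37.2]
eef_rot: [0.658, 0.753, -0.001, -0.001]
contact_force: [-9.4, 2.2, 28.4]
opening: -0.2
grasp_force: 14.0
t: 12.55
tcp_pos: [466.8, 50.7, 36.8]
eef_rot: [0.658, 0.753, -0.001, -0.001]
contact_force: [-14.8, 2.1, 51.6]
opening: 0.2
grasp_force: 26.5
```

```bash
python3 -m inch '[{"x":0,"y":0,"z":-5,"ax":0,"ay":0,"az":0},{"x":0,"y":0,"z":-10,"ax":0,"ay":0,"az":0.15},{"x":0,"y":0,"z":-15,"ax":0,"ay":0,"az":0.3},{"x":0,"y":0,"z":-20,"ax":0,"ay":0,"az":0.45},{"x":0,"y":0,"z":-24.5,"ax":0,"ay":0,"az":0.6},{"x":0,"y":0,"z":-24.5,"ax":0,"ay":0,"az":0.75},{"x":0,"y":0,"z":-24.5,"ax":0,"ay":0,"az":0.9},{"x":0,"y":0,"z":-24.5,"ax":0,"ay":0,"az":1.05},{"x":0,"y":0,"z":-24.5,"ax":0,"ay":0,"az":1.2},{"x":0,"y":0,"z":-24.5,"ax":0,"ay":0,"az":1.35},{"x":0,"y":0,"z":-24.5,"ax":0,"ay":0,"az":1.5},{"x":0,"y":0,"z":-24.5,"ax":0,"ay":0,"az":1.555},{"x":0,"y":0,"z":-24.5,"ax":0,"ay":0,"az":1.555}]' 255
python3 - <<'E'
from h import *
cap('wrist','w7');cap('top','t7')
a=cv2.imread('pics/w7.png');b=cv2.resize(cv2.imread('pics/t7.png')[110:290,100:300],(427,384),interpolation=cv2.INTER_CUBIC)
cv2.imwrite('pics/v7.png',cv2.resize(np.hstack([a,b]),(800,327)))
to(698,43,280,8.8)
E
```

```text
t: 13.85
tcp_pos: [468.1, 50.5, 278.7]
eef_rot: [0.997, 0.075, -0.001, 0.0]
contact_force: [-0.6, 0.3, -0.2]
opening: -0.1
grasp_force: 0.0
shift cm [22.59  4.26 -0.14] rot [-0.     0.001 -0.001] t 13.95
```

View pics/v7.png

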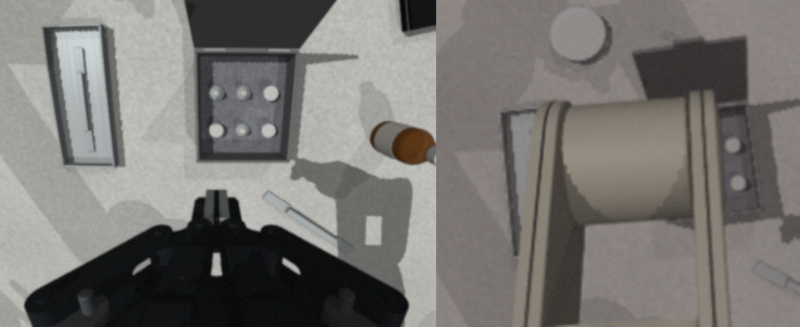

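```bash
python3 -m inch '[{"x":5,"y":2,"z":0,"ax":0,"ay":0,"az":0},{"x":10,"y":4.3,"z":0,"ax":0,"ay":0,"az":0},{"x":15,"y":4.3,"z":0,"ax":0,"ay":0,"az":0},{"x":20,"y":4.3,"z":0,"ax":0,"ay":0,"az":0},{"x":23,"y":4.3,"z":0,"ax":0,"ay":0,"az":0},{"x":23,"y":4.3,"z":0,"ax":0,"ay":0,"az":0},{"x":23,"y":4.3,"z":4,"ax":0,"ay":0,"az":0},{"x":23,"y":4.3,"z":9,"ax":0,"ay":0,"az":0},{"x":23,"y":4.3,"z":9,"ax":0,"ay":0,"az":0},{"x":23,"y":4.3,"z":9,"ax":0,"ay":0,"az":0}]' 255
python3 -c "
from h import *
s=robot.observe();print(s['q'])
th=np.array([1.7,1.57,1.3,1,.8,.6,.4,.25,.1,0]);r=130
X=85-r*np.cos(th)+6*np.sin(th)+11;Z=62.5+r*np.sin(th)+6*np.cos(th)
print(np.c_[th,X,Z].round())"
```

```text
t: 14.95
tcp_pos: [701.6, 43.2, 189.1]
eef_rot: [0.997, 0.076, -0.001, -0.0]
contact_force: [0.6, 0.4, 0.1]
opening: -0.1
grasp_force: 0.0
[ 4.45480342e-02  5.81686529e-01  1.46945155e+00 -3.58793221e-05
  1.09307141e+00  1.46302390e+00]
[[  2. 119. 191.]
 [  2. 102. 193.]
 [  1.  67. 189.]
 [  1.  31. 175.]
 [  1.  10. 160.]
 [  1.  -8. 141.]
 [  0. -21. 119.]
 [  0. -28. 100.]
 [  0. -33.  81.]
 [  0. -34.  68.]]
```

```bash
python3 -m inch '[{"x":-3,"y":0,"z":0,"ax":0,"ay":0,"az":0},{"x":-5,"y":0,"z":0,"ax":0,"ay":0,"az":0},{"x":-7,"y":0,"z":0,"ax":0,"ay":0,"az":0},{"x":-9,"y":0,"z":0,"ax":0,"ay":0,"az":0},{"x":-11,"y":0,"z":0,"ax":0,"ay":0,"az":0},{"x":-12.7,"y":0,"z":0,"ax":0,"ay":0,"az":0},{"x":-12.7,"y":0,"z":0,"ax":0,"ay":0,"az":0}]' 255
python3 - <<'E'
from h import *
cap('scene','s8');cap('top','t8')
a=cv2.imread('pics/s8.png')[60:300,180:480]
cv2.imwrite('pics/v8.png',cv2.resize(a,(600,480)))
print(robot.observe()['tcp_pos'])
E
```

```text
t: 15.65
tcp_pos: [577.1, 23.9, 192.8]
eef_rot: [0.997, 0.076, 0.002, 0.0]
contact_force: [0.7, -0.2, 0.3]
opening: 0.1
grasp_force: 0.0
[578.73087672  24.17924988 192.07074179]
```

View pics/v8.png

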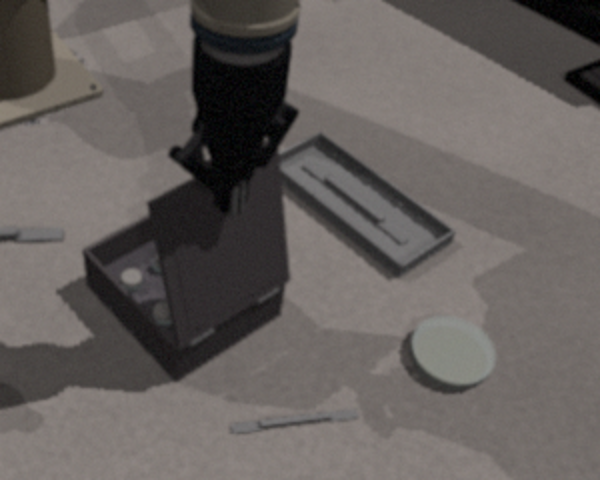

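```bash
python3 -m inch '[{"x":-1.8,"y":0,"z":0.6,"ax":0,"ay":0,"az":0},{"x":-3.6,"y":0,"z":1.6,"ax":0,"ay":0,"az":0},{"x":-5.7,"y":0,"z":3.1,"ax":0,"ay":0,"az":0},{"x":-7.5,"y":0,"z":5,"ax":0,"ay":0,"az":0},{"x":-8.8,"y":0,"z":7.2,"ax":0,"ay":0,"az":0},{"x":-9.5,"y":0,"z":9.1,"ax":0,"ay":0,"az":0},{"x":-10,"y":0,"z":11,"ax":0,"ay":0,"az":0},{"x":-10,"y":0,"z":11.8,"ax":0,"ay":0,"az":0},{"x":-10,"y":0,"z":12.2,"ax":0,"ay":0,"az":0},{"x":-10,"y":0,"z":12.2,"ax":0,"ay":0,"az":0},{"x":-10,"y":0,"z":12.2,"ax":0,"ay":0,"az":0}]' 255
```

```text
t: 16.85
tcp_pos: [478.8, 9.1, 68.5]
eef_rot: [0.997, 0.076, 0.0, 0.0]
contact_force: [-4.5, -0.7, 7.9]
opening: 0.4
grasp_force: 4.0
```

Nearly shut; press to the stop and then back off.

```bash
python3 -m inch '[{"x":0,"y":0,"z":0.15,"ax":0,"ay":0,"az":0},{"x":0,"y":0,"z":0.3,"ax":0,"ay":0,"az":0},{"x":0,"y":0,"z":0.3,"ax":0,"ay":0,"az":0},{"x":0,"y":0,"z":0.3,"ax":0,"ay":0,"az":0}]' 255
```

```text
t: 17.25
tcp_pos: [478.9, 9.1, 67.9]
eef_rot: [0.997, 0.076, 0.0, 0.0]
contact_force: [-14.2, -0.3, 44.4]
opening: 0.0
grasp_force: 22.4
```

```bash
python3 -m inch '[{"x":0,"y":0,"z":-1,"ax":0,"ay":0,"az":0},{"x":0,"y":0,"z":-5,"ax":0,"ay":0,"az":0},{"x":0,"y":0,"z":-10,"ax":0,"ay":0,"az":0},{"x":0,"y":0,"z":-12,"ax":0,"ay":0,"az":0},{"x":0,"y":0,"z":-12,"ax":0,"ay":0,"az":0},{"x":0,"y":0,"z":-12,"ax":0,"ay":0,"az":0},{"x":0,"y":0,"z":-12,"ax":0,"ay":0,"az":0}]' 255
python3 -c "
from station import robot
print(robot.job_done())"
```

```text
t: 17.95
tcp_pos: [477.7, 9.1, 183.5]
eef_rot: [0.997, 0.076, -0.001, -0.0]
contact_force: [-0.0, 0.2, -1.3]
opening: 0.0
grasp_force: 0.0
the job is handed in; nothing more can be done
None
```

I handed the job in at about 18 s with the spatula in the tray, all three stoppers pressed to their stops and the lid pressed shut; no verdict came back, I inferred the final lid and stopper positions from contact height and force, and I viewed 11 pictures, one over the limit of 10.

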